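# Clamp the plaster mould: fit the crank to the press screw and wind the plate down

## Robot

A 6-joint arm with a two-finger parallel gripper is mounted at the origin on the work surface. World frame = base frame: x ahead of the robot, y to its left, z up, the work surface at z = 0. Lengths are in m, angles in degrees, forces in N, time in s.
With the tool pointing down it reaches from about 0.325 to 0.775 m from the base axis. Payload 5.5 kg.
Tool frame: the origin (TCP) lies between the finger pads; the fingertips stand 22 mm ahead of it and the grasp point (between the pads) lies 3 mm ahead of it (tcp_to_tips is the distance from the TCP to the fingertips, in m); z points along the fingers, y is the line along which they close (so a half turn about z gives the same grasp; the last joint's range is limited). The gripper opens to 85 mm and grips with 20 to 120 N. Pads are 22 mm wide; open, the fingers measure 114 mm over their backs; the gripper's body (76 mm by 85 mm) begins 54 mm behind the grasp point. The pads swing forward as they close: fully open they stand 13 mm farther back than shut.
Start: joints at [71.866, 5.22, 70.514, -0, 104.267, -3.249], TCP at [0.154, 0.58, 0.217] pointing down, gripper open.
Joint ranges: [-164.24, 164.24], [-49.07, 125.15], [9.68, 141.18], [-86.29, 266.29], [3.28, 154.24], [-151.56, 151.56]. Speed limits (degrees/s): [147.25, 147.25, 172.46, 180, 180, 180].

## Interface

Orientations are given as [roll, pitch, yaw] about the fixed x, y, z axes, in that order (R = Rz(yaw) Ry(pitch) Rx(roll)).
In Python, from rig import get_obs, get_image, camera_info, hand_in, tcp_to_tips gives the robot as it stands. The module is installed in compiled form; this text tells all that it offers.
- The arm moves only by the tool arm_command, never from a script. Its argument "increments" is a list of rows, each a list of 3 entries, a list of its own where there are three numbers: the shift along the tool's x, y, z in cm, then the turn, a rotation vector about the tool's x, y, z in degrees, then the opening, from 0 (shut) to 1 (fully open). A call has 1 to 8 rows; each row is the pose to reach, as a shift and turn from the pose commanded when the call began, along the tool's axes at that moment; what a row does not reach only later rows make up. A row lasts 1/12 s, in which the tool goes at most 41.7 mm and 7.16 degrees, less where a joint would pass 70% of its speed; a pose out of reach is approached as far as the arm can. A call with a gripper value outside its range is refused whole. The fingers move at their own pace and stop on an object; "newtons" is the grip in N (left out, the last holds). Time passes only in rows, so rows that repeat a pose let the fingers close. It gives the time, the measured TCP pose, the force, the opening and the grip force at its end, in the units of the state.
- get_obs(): the state, without advancing time (a new reading comes with each control period).
- get_image(name): name is "scene" or "top" or "wrist"; returns the picture (384x512x3 uint8, red, green, blue); there is no depth.
- camera_info(name): a dict with "camera_matrix" (3x3 intrinsics, pixels), "cam_to_world" (4x4, takes a point from camera to world coordinates); the wrist camera has in their place "hand_eye" (4x4, takes a point from camera to tool coordinates, whose origin is the TCP and whose axes are the flange's). Camera axes: x right, y up, looking along -z (the intrinsics and any distortion apply to the point x, -y, -z); pixel columns grow to the right and rows downward; lengths in m; the calibration is good to about 2 mm. A picture is of the moment at which its call begins: read the wrist's pose just before it. camera_info takes no time and is no camera call.
- hand_in(): hands the job in; it is judged then, once.
The state is a dict: "t": time; "q": joint angles; "joint_vel": joint speeds; "effort": joint torques, N m; "ee_pos": TCP position; "ee_rot": TCP orientation; "force": force on the tool from outside, world axes, zero at the start; "torque": the same for the moment, N m; "width": finger opening in m; "grip_force": force on a finger pad.
Only numpy, scipy, OpenCV 4.12 (cv2) and the standard library are available. Lean on these libraries where they do the work, as an engineer would, in place of code of your own. Each camera call takes 0.05 s, during which the arm holds its last target. There are 200 camera calls.

## Task

Clamp the plaster mould in the bench press: fit the loose crank onto the square end on top of the press, pushing it fully home with light force, and wind it clockwise (seen from above) by its wooden knob through as many turns as it takes until the plate is down on the mould. Then nip it up hand-tight with about 14 N at the knob, without forcing it, and leave the crank seated on the press, leaving the other things on the bench alone.

Things in the scene. Friction and masses are not known exactly. Their poses are not given: they have to be found in the camera images.
- crank: Loose steel crank, 0.35 kg, standing on its hub and a nut under its knob. Origin: centre of the hub's underside; z up the hub, x along the arm to the knob. Hub 30 x 30 mm, 52 mm tall, flat sides facing x and y; socket in its underside 15.5 mm square, 26 mm deep, parallel to the hub. Arm 18 mm wide, 16 to 26 mm up, to x = 70 mm. The 16 mm nut under the knob reaches down to the underside's level.
- knob (a point): Middle of the crank's wooden knob, 60 mm from the hub's axis and 54 mm above the hub's underside; axes as the crank's. The knob is a sleeve 24 mm across, from 30 to 78 mm above the underside, that spins freely on a pin parallel to the hub.
- press: Grey bench press fixed to the bench. Base 150 x 200 x 20 mm, two posts at y = +-85 mm, cross beam 42 mm wide along y with its top 142 mm up (post caps at its ends reach 150 mm). On the base a two-part plaster mould, over it an aluminium plate that the screw lowers. Origin: centre of the base's underside, z up; the upright screw is on its z axis.
- square_top (a point): Centre of the top of the screw's square steel end, 176 mm above the bench. Square 14 x 14 mm, sides along this frame's x and y (a crank fits in four yaws), 24 mm tall above a round shoulder 30 mm across; top edges bevelled 1.5 mm over 2.5 mm. A crank fully home rests its underside on the shoulder, 24 mm below this point. It turns with the screw about the vertical.
- plate_top (a point): Centre of the top of the press plate (cap 110 x 120 x 10 mm with a 10 mm rim hanging round a cork packing). One clockwise turn lowers it 10 mm; 1.6 to 2.6 turns to go at the start. Packings differ and are not measured: the plate stops, cork on mould, with this point 84 to 90 mm above the bench. Until then turning takes up to 0.12 N m (2 N at the knob).
- coupling (a joint): Twist of the stiff sprung coupling between square end and screw, rad, 0 unloaded, positive when driven clockwise: 10 N m per rad, so 14 N at the knob (0.84 N m) twists it by 0.084. Hand-tight is 0.05 or more (8 N at the knob); beyond 0.17 (28 N at the knob) the press is being forced. The socket has about 0.1 rad of play on the square either way.
- sketchbook: Bystander: closed pink sketchbook, 110 x 150 x 26 mm. Origin: centre of its underside.
- brush_mug: Bystander: terracotta mug, 80 mm across and 95 mm tall, with brushes standing in it to 173 mm. Origin: centre of its underside.
- figurine: Bystander: white owl figurine fixed on a slice of wood, 110 mm across, 83 mm tall in all. Origin: centre of its underside.
- glaze_jar: Bystander: small lidded jar, 52 mm across, 60 mm tall. Origin: centre of its underside.
Mind the look-alikes: they are no part of the job. Several things have the shape of the crank; the one meant has the colours described above.

How it is judged (in metres and radians):
On the way, in this order (a step that is already met when the one before it is completed fails the run):
1. the crank sits fully home on the square end (z of crank in the frame of square_top below -0.0205 m and horizontal distance between crank and square_top below 0.005 m and angle between crank's own z axis and vertical below 0.12 rad), for 0.2 s.
2. with the crank still home, the screw is nipped up on the mould: coupling twisted by 0.05 rad or more for 0.2 s (height (world z) of plate_top below 0.0915 m and value of joint coupling above 0.05 rad and z of crank in the frame of square_top below -0.017 m and horizontal distance between crank and square_top below 0.006 m), for 0.2 s.
At the end, for the whole second after the job is handed in: The plate is still down on the mould (its top lower than 91.5 mm), the crank is at rest and fully home on the square end (underside within 3.5 mm of the shoulder, within 5 mm of the axis, tilt under 0.12 rad) (all of step 1 and height (world z) of plate_top below 0.0915 m and linear speed of crank below 0.02 m/s); the robot touches nothing.
It fails at once if the press is forced: coupling twisted by more than 0.17 rad clockwise (1.7 N m, 28 N at the knob) (value of joint coupling above 0.17 rad).
It fails at once if the crank is pressed on the press with more than 35 N while it is not yet home (shoulder over 3.5 mm away) (contact force between crank and press above 35 N and z of crank in the frame of square_top above -0.0205 m).
It fails at once if a bystander is moved by more than 30 mm (distance of any of sketchbook, brush_mug, figurine, glaze_jar from where it was at the start of the episode above 0.03 m).
It also fails if it takes over 72 s, if anything falls off the work surface, if the arm or the gripper's body presses on something with over 40 N, if the wrist force passes 120 N, or if a joint passes its speed limit or range.

## Working session

There is one attempt and no reset: what is moved stays moved. The work goes in short steps, Python scripts to look and compute and a tool call to move; the robot and the scene stay as the last step left them, time stands still between calls to the robot, and variables do not carry over. Pictures are saved under pics/ and viewed, at most 10 in all, crops included, and the job is handed in when it is done.

Besides the shell and the picture viewer there is one more tool, called after "Request:" as name(argument=value, ...) on one line, values as JSON. arm_command: Moves the arm, as the interface text tells. Its arguments: {"type":"object","properties":{"increments":{"type":"array"},"newtons":{"type":"number"}},"required":["increments"]}

```bash
mkdir -p pics; python3 - <<'E'
from rig import *
import cv2,json,numpy as np
np.set_printoptions(precision=4,suppress=True)
for n in ("scene","top"):
    im=get_image(n); cv2.imwrite(f"pics/{n}0.png",im[:,:,::-1])
    c=camera_info(n); print(n,c)
print(camera_info("wrist")); print(get_obs(), tcp_to_tips)
E
```

```text
scene {'camera_matrix': array([[387.6704,   0.    , 243.0988],
       [  0.    , 387.6704, 190.994 ],
       [  0.    ,   0.    ,   1.    ]]), 'cam_to_world': array([[-0.7307, -0.3941,  0.5575,  1.2226],
       [ 0.6823, -0.3948,  0.6153,  0.6722],
       [-0.0224,  0.83  ,  0.5574,  0.7551],
       [ 0.    ,  0.    ,  0.    ,  1.    ]])}
top {'camera_matrix': array([[403.5813,   0.    , 248.0377],
       [  0.    , 403.5813, 192.1845],
       [  0.    ,   0.    ,   1.    ]]), 'cam_to_world': array([[ 0.0167,  0.9966, -0.0809,  0.4927],
       [-0.9998,  0.0175,  0.009 ,  0.0167],
       [ 0.0103,  0.0807,  0.9967,  1.3223],
       [ 0.    ,  0.    ,  0.    ,  1.    ]])}
{'camera_matrix': array([[318.925 ,   0.    , 257.7697],
       [  0.    , 318.925 , 193.0814],
       [  0.    ,   0.    ,   1.    ]]), 'hand_eye': array([[-0.0012,  0.9516,  0.3074,  0.0794],
       [ 1.    ,  0.0011,  0.0006,  0.0004],
       [ 0.0002,  0.3074, -0.9516, -0.1558],
       [ 0.    ,  0.    ,  0.    ,  1.    ]])}
{'t': 0.1, 'q': array([ 71.8673,   5.2595,  70.5755,   0.0021, 104.2669,  -3.249 ]), 'joint_vel': array([-0.035 , -0.0683, -0.1178,  0.0834,  0.0324,  0.0733]), 'effort': array([  0.0022, -46.0217, -41.9219,  -0.0001,   0.0106,   0.    ]), 'ee_pos': array([0.154 , 0.5796, 0.2164]), 'ee_rot': array([-179.8983,   -0.0079,  165.1169]), 'force': array([-0.3545,  0.4432,  0.242 ]), 'torque': array([-0.0547,  0.0309, -0.0268]), 'grip_force': 0.0, 'width': 0.08534195884273868} 0.022
```

View pics/scene0.png

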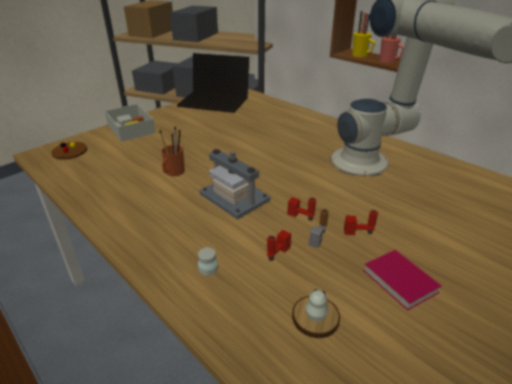

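View pics/top0.png

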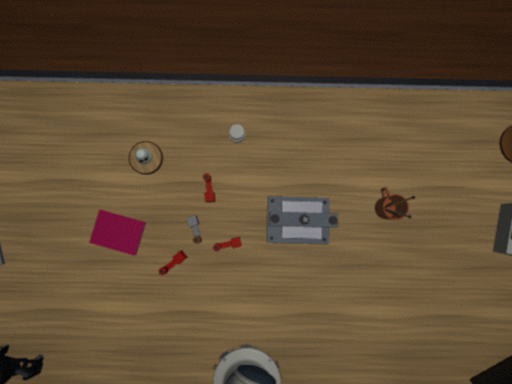

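Scene: the steel crank (grey hub, brown knob) is at about (317,237)/(323,216), with three red look-alikes around it and the press at (234,185). Top: grey hub at (193,222), knob at (198,240), press beam from (275,219) to (334,220) with the square near (305,219).

```bash
cat > h.py <<'E'
from rig import *
import cv2,numpy as np
from scipy.spatial.transform import Rotation as R
np.set_printoptions(precision=4,suppress=True)
def tcp(o=None):
    o=o or get_obs(); T=np.eye(4); T[:3,:3]=R.from_euler('xyz',o['ee_rot'],degrees=True).as_matrix(); T[:3,3]=o['ee_pos']; return T
def cam(n):
    c=camera_info(n); return c['camera_matrix'], (tcp()@c['hand_eye'] if n=='wrist' else c['cam_to_world'])
def ray(K,T,u,v):
    d=T[:3,:3]@np.array([(u-K[0,2])/K[0,0],-(v-K[1,2])/K[1,1],-1]); return T[:3,3],d
def onz(K,T,u,v,z):
    o,d=ray(K,T,u,v); return o+d*(z-o[2])/d[2]
def proj(K,T,p):
    q=T[:3,:3].T@(np.asarray(p)-T[:3,3]); return np.array([K[0,2]+K[0,0]*q[0]/-q[2],K[1,2]+K[1,1]*q[1]/q[2]])
def shift(target,o=None):  # world target -> tool shift cm
    T=tcp(o); return (T[:3,:3].T@(np.asarray(target)-T[:3,3]))*100
def snap(n,f=None):
    K,T=cam(n); im=get_image(n)
    if f: cv2.imwrite(f,im[:,:,::-1])
    return K,T,im
E
python3 - <<'E'
from h import *
K,T=cam("top")
hub=onz(K,T,193,221,.045); kn=onz(K,T,198,240,.075)
print(hub,kn,np.degrees(np.arctan2(*(kn-hub)[1::-1])))
a=onz(K,T,275,219,.15);b=onz(K,T,334,220.5,.15);s=onz(K,T,305,219.5,.176)
print(a,b,(a+b)/2,s)
for p in ((98,215),(144,221),(227,245),(237,133),(392,207)): print(onz(K,T,*p,.05))
v=np.array([(kn+hub)[0]/2,(kn+hub)[1]/2,.30]);print(shift(v))
E
```

```text
[0.5022 0.1772 0.045 ] [0.4441 0.1565 0.075 ] -160.38827943759338
[ 0.5112 -0.0733  0.15  ] [ 0.5097 -0.2448  0.15  ] [ 0.5104 -0.1591  0.15  ] [ 0.5108 -0.1565  0.176 ]
[0.5159 0.4746 0.05  ]
[0.4995 0.33   0.05  ]
[0.429  0.0683 0.05  ]
[0.7853 0.0438 0.05  ]
[ 0.5569 -0.4511  0.05  ]
[-41.4385 -31.708   -8.3143]
```

Request:
arm_command(increments=[[[-44, -30, -3.4], [0, 0, -35], 1], [[-44, -30, -3.4], [0, 0, -35], 1], [[-44, -30, -3.4], [0, 0, -35], 1], [[-44, -30, -3.4], [0, 0, -35], 1], [[-44, -30, -3.4], [0, 0, -35], 1], [[-44, -30, -3.4], [0, 0, -35], 1], [[-44, -30, -3.4], [0, 0, -35], 1], [[-44, -30, -3.4], [0, 0, -35], 1]])

```text
t: 0.77
ee_pos: [0.3645, 0.3358, 0.2376]
ee_rot: [-180.0, -0.0, -159.8]
force: [0.9, 0.3, -0.0]
width: 0.0852
grip_force: 0.0
```

Request:
arm_command(increments=[[[-7.2, -19.2, -1.2], [0, 0, 0], 1], [[-7.2, -19.2, -1.2], [0, 0, 0], 1], [[-7.2, -19.2, -1.2], [0, 0, 0], 1], [[-7.2, -19.2, -1.2], [0, 0, 0], 1], [[-7.2, -19.2, -1.2], [0, 0, 0], 1], [[-7.2, -19.2, -1.2], [0, 0, 0], 1], [[-7.2, -19.2, -1.2], [0, 0, 0], 1]])

```text
t: 1.35
ee_pos: [0.4983, 0.1803, 0.249]
ee_rot: [180.0, -0.1, -160.1]
force: [-1.2, 1.1, -0.2]
width: 0.0855
grip_force: 0.0
```

```bash
python3 - <<'E'
from h import *
K,T,im=snap("wrist","pics/w1.png"); print(tcp())
print(proj(K,T,[.502,.177,.052]),proj(K,T,[.445,.157,.078]))
E
```

```text
[[-0.9396 -0.3423 -0.0015  0.4975]
 [-0.3423  0.9396  0.0001  0.1816]
 [ 0.0014  0.0006 -1.      0.2492]
 [ 0.      0.      0.      1.    ]]
[253.4175 166.1231] [253.3374 112.6848]
```

View pics/w1.png

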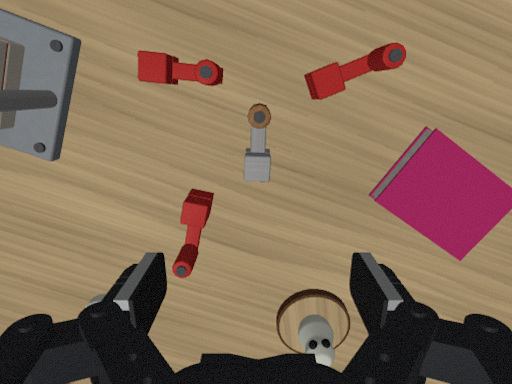

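The wrist view shows the steel crank with hub at about (257,165) and knob top at (259,116), the arm nearly vertical in the picture; decoy nearest is at (197,210).

```bash
cat > seg.py <<'E'
from h import *
im=cv2.imread("pics/w1.png"); K,T=cam("wrist")
g=im.astype(int); sat=g.max(2)-g.min(2)
m=((sat<22)&(g.mean(2)>95)).astype(np.uint8); 
n,l,s,c=cv2.connectedComponentsWithStats(m[140:190,235:285]); i=1+s[1:,4].argmax(); print(s[i],c[i])
ys,xs=np.where(l==i); ys+=140;xs+=235
for r in range(ys.min(),ys.max()+1,3): print(r,xs[ys==r].min(),xs[ys==r].max(),g[r,258].tolist())
hsv=cv2.cvtColor(im,cv2.COLOR_BGR2HSV)[95:135,240:280]
print(hsv[20,5:35:3].tolist())
k=cv2.inRange(hsv,(5,110,60),(20,255,200)); print(cv2.boundingRect(k))
E
python3 seg.py; cd pics; python3 -c "
import cv2;i=cv2.imread('w1.png')[95:195,215:305];cv2.imwrite('w1c.png',cv2.resize(i,None,fx=6,fy=6,interpolation=2))"
```

```text
[  9  16  27  26 655] [21.8015 28.2733]
156 245 264 [103, 102, 100]
159 245 270 [141, 142, 144]
162 244 270 [138, 141, 141]
165 244 269 [139, 137, 139]
168 244 269 [141, 143, 142]
171 244 269 [144, 144, 145]
174 244 269 [143, 144, 145]
177 244 269 [139, 139, 141]
180 245 269 [138, 139, 136]
[[19, 92, 147], [15, 123, 129], [16, 135, 132], [9, 30, 86], [90, 13, 81], [110, 10, 73], [100, 21, 73], [15, 141, 125], [15, 141, 127], [18, 90, 161]]
(8, 8, 23, 25)
```

View pics/w1c.png

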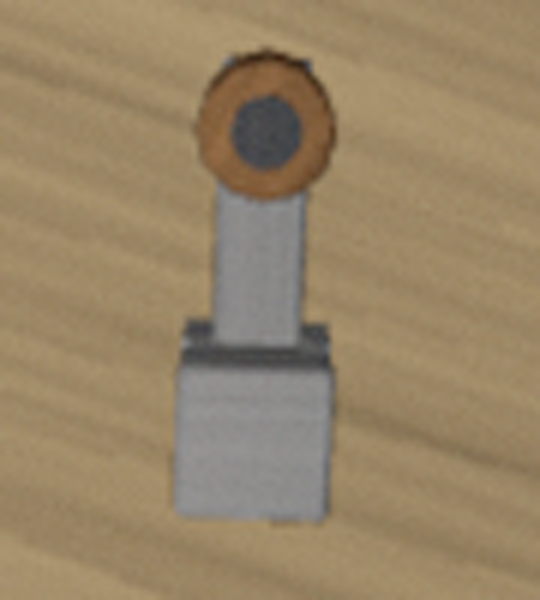

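The crop shows the hub's top face centred at (257.3,168.8) and the knob top at (259.3,116.8) in the full picture.

```bash
python3 - <<'E'
from h import *
K,T=cam("wrist"); h=onz(K,T,257.0,168.4,.052); k=onz(K,T,259.1,116.5,.078)
print(h,k,np.linalg.norm((k-h)[:2]),np.degrees(np.arctan2(*(k-h)[1::-1])),R.from_matrix(tcp()[:3,:3]).as_euler('xyz',degrees=True))
print(shift([h[0],h[1],.10]),shift([h[0],h[1],.035+.003]))
E
```

```text
[0.5025 0.1831 0.052 ] [0.4459 0.1649 0.078 ] 0.05943410525166543 -162.16676991833384 [ 179.9658   -0.079  -159.9837]
[-0.5388 -0.0363 14.9222] [-0.5473 -0.04   21.1222]
```

Request:
arm_command(increments=[[[-0.5, 0, 8], [0, 0, 2.2], 0.6], [[-0.5, 0, 14], [0, 0, 2.2], 0.6], [[-0.5, 0, 14], [0, 0, 2.2], 0.6], [[-0.5, 0, 14], [0, 0, 2.2], 0.6], [[-0.5, 0, 14], [0, 0, 2.2], 0.6], [[-0.5, 0, 17], [0, 0, 2.2], 0.6], [[-0.5, 0, 20.8], [0, 0, 2.2], 0.6], [[-0.5, 0, 20.8], [0, 0, 2.2], 0.6]], newtons=50)

```text
t: 2.07
ee_pos: [0.4984, 0.184, 0.0364]
ee_rot: [180.0, -0.5, -162.0]
force: [-0.5, -0.7, -2.0]
width: 0.0513
grip_force: 0.0
```

Request:
arm_command(increments=[[[0, 0, 0], [0, 0, 0], 0.6], [[0, 0, 0], [0, 0, 0], 0.2], [[0, 0, 0], [0, 0, 0], 0.2], [[0, 0, 0], [0, 0, 0], 0.2], [[0, 0, 0], [0, 0, 0], 0.2], [[0, 0, 0], [0, 0, 0], 0.2]], newtons=50)

```text
t: 2.57
ee_pos: [0.5028, 0.1839, 0.0432]
ee_rot: [-180.0, 0.1, -162.1]
force: [0.4, -0.2, 0.1]
width: 0.017
grip_force: 0.0
```

```bash
python3 - <<'E'
from h import *
K,T,im=snap("wrist"); print(get_obs()['width'],get_obs()['grip_force'],tcp()[:3,3])
s=snap("scene")[2]
a=cv2.resize(im,(512,384)); b=cv2.resize(s[180:280,240:380],(538,384))[:, :288]
b=cv2.resize(s[190:270,285:345],(288,384))
cv2.imwrite("pics/w2.png",np.hstack([a,b])[:,:,::-1])
E
```

```text
0.0173452540560794 0.0 [0.5026 0.1838 0.0428]
```

View pics/w2.png

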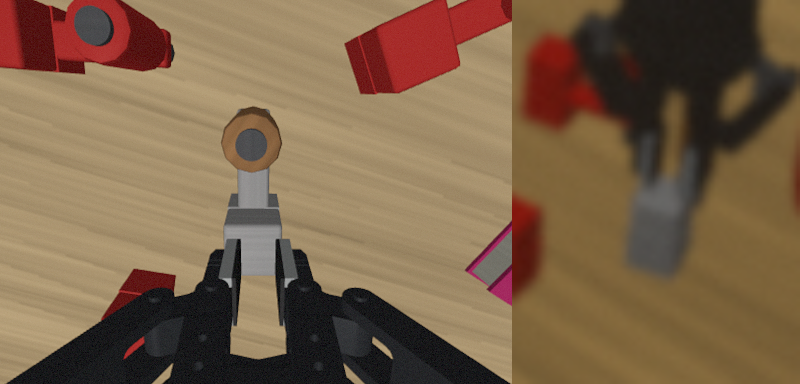

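Wrist picture: the hub's top face at about (253,240), knob (252,143), with the closed pads overlapping the hub's far part; no contact registered.

```bash
python3 - <<'E'
from h import *
K,T=cam("wrist"); A=tcp()
for p in ([0,.0087,.022],[.011,.0087,.022],[-.011,.0087,.022],[0,.0087,0.003],[.011,.0087,-.010]): print(p,proj(K,T,A[:3,:3]@p+A[:3,3]))
h=np.array([.5025,.1831]); u=np.array([np.cos(np.radians(-162.1)),np.sin(np.radians(-162.1))]); w=np.array([-u[1],u[0]])
for z in(.052,0):
  print(z,[proj(K,T,[*(h+a*u+b*w),z]) for a in(-.015,.015) for b in (-.015,.015)])
print(onz(K,T,252,143,.078), onz(K,T,252,143,.078)-np.array([*(.06*u),0]))
E
```

```text
[0, 0.0087, 0.022] [271.2695 227.1298]
[0.011, 0.0087, 0.022] [271.4877 210.1762]
[-0.011, 0.0087, 0.022] [271.0588 243.5014]
[0, 0.0087, 0.003] [272.6539 241.254 ]
[0.011, 0.0087, -0.01] [274.091  233.0776]
0.052 [array([284.1146, 277.476 ]), array([227.1777, 277.5219]), array([285.583 , 225.0644]), array([225.3324, 225.1185])]
0 [array([278.1404, 234.7914]), array([234.1532, 234.8301]), array([278.9949, 192.9356]), array([233.0558, 192.9794])]
[0.4457 0.1637 0.078 ] [0.5028 0.1822 0.078 ]
```

```bash
python3 - <<'E'
from h import *
K,T=cam("scene"); A=tcp()
for y in(-.0087,.0087):
  for x in (-.03,0,.011):
    print(x,y,[proj(K,T,A[:3,:3]@[x,y,z]+A[:3,3]).round(1) for z in (.022,.003,-.010,-.03)])
print("hubtop",proj(K,T,[.5025,.1831,.052]),"hub bottom",proj(K,T,[.5025,.1831,0]),proj(K,T,[.4457,.164,.078]))
E
python3 - <<'E'
from h import *
s=get_image("scene")[175:275,270:370]; cv2.imwrite("pics/s2.png",cv2.resize(s,(600,600),interpolation=cv2.INTER_CUBIC)[:,:,::-1])
E
```

```text
-0.03 -0.0087 [array([309.5, 242.7]), array([310. , 237.6]), array([310.3, 234. ]), array([310.9, 228.4])]
0 -0.0087 [array([313.2, 236.5]), array([313.8, 231.4]), array([314.1, 227.9]), array([314.7, 222.3])]
0.011 -0.0087 [array([314.6, 234.3]), array([315.1, 229.2]), array([315.5, 225.7]), array([316.1, 220.2])]
-0.03 0.0087 [array([315.3, 244.6]), array([315.9, 239.5]), array([316.3, 235.9]), array([316.9, 230.3])]
0 0.0087 [array([319. , 238.4]), array([319.6, 233.3]), array([320. , 229.7]), array([320.6, 224.1])]
0.011 0.0087 [array([320.3, 236.1]), array([320.9, 231. ]), array([321.3, 227.5]), array([322. , 221.9])]
hubtop [316.8639 228.8022] hub bottom [315.3628 242.7222] [324.5899 210.0517]
```

View pics/s2.png

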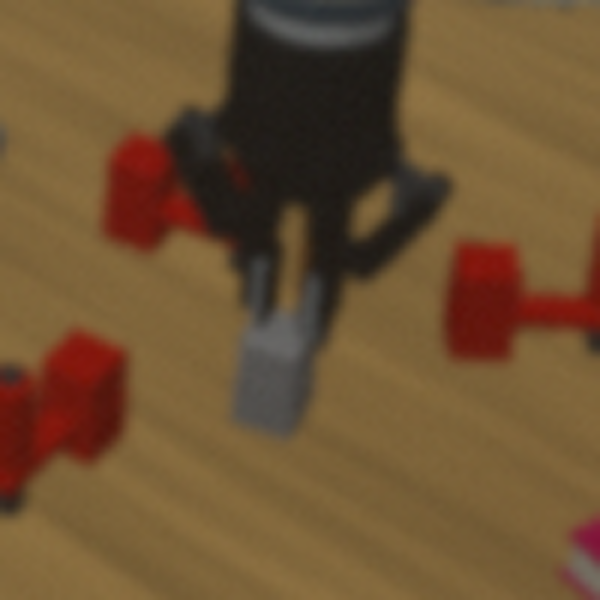

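The pads visibly end above the hub's top: both views put the fingertips about 30 mm further back than stated (tips near crop (260,315)/(315,340), hub top at (278,330)). I open and go lower, cautiously.

Request:
arm_command(increments=[[[0, 0, 0], [0, 0, 0], 0.6], [[0, 0, 0], [0, 0, 0], 0.6], [[0, 0, 0], [0, 0, 0], 0.6], [[0, 0, 0], [0, 0, 0], 0.6], [[0, 0, 1], [0, 0, 0], 0.6], [[0, 0, 2], [0, 0, 0], 0.6], [[0, 0, 2.5], [0, 0, 0], 0.6], [[0, 0, 2.5], [0, 0, 0], 0.6]], newtons=50)

```text
t: 3.38
ee_pos: [0.5006, 0.1833, 0.0141]
ee_rot: [180.0, -0.2, -162.1]
force: [0.5, 0.1, 1.0]
width: 0.0514
grip_force: 0.0
```

Request:
arm_command(increments=[[[0, 0, 0], [0, 0, 0], 0.2], [[0, 0, 0], [0, 0, 0], 0.2], [[0, 0, 0], [0, 0, 0], 0.2], [[0, 0, 0], [0, 0, 0], 0.2], [[0, 0, 0], [0, 0, 0], 0.2]], newtons=50)

```text
t: 3.8
ee_pos: [0.5024, 0.1837, 0.0171]
ee_rot: [-180.0, 0.0, -162.1]
force: [2.0, -1.2, -0.5]
width: 0.0288
grip_force: 52.3
```

Request:
arm_command(increments=[[[0, 0, -3], [0, 0, 0], 0.2], [[0, 0, -6], [0, 0, 0], 0.2], [[0, 0, -9], [0, 0, 0], 0.2], [[1, -2, -12], [0, 0, 0], 0.2], [[3, -5, -14], [0, 0, 0], 0.2], [[4, -8, -16], [0, 0, 0], 0.2], [[5, -11, -18], [0, 0, 0], 0.2], [[6, -14, -20], [0, 0, 0], 0.2]])

```text
t: 4.47
ee_pos: [0.4874, 0.031, 0.2174]
ee_rot: [180.0, -0.0, -162.0]
force: [1.3, 0.0, -4.4]
width: 0.0287
grip_force: 52.0
```

Request:
arm_command(increments=[[[1.3, -3, -1.5], [0, 0, 0], 0.2], [[2.5, -6, -3], [0, 0, 0], 0.2], [[3.7, -8.7, -3.3], [0, 0, 0], 0.2], [[3.7, -8.7, -3.3], [0, 0, 0], 0.2], [[3.7, -8.7, -3.3], [0, 0, 0], 0.2], [[3.7, -8.7, -3.3], [0, 0, 0], 0.2]])

```text
t: 4.97
ee_pos: [0.4795, -0.0617, 0.2491]
ee_rot: [179.9, -0.1, -162.1]
force: [-0.6, 0.0, -5.7]
width: 0.0287
grip_force: 52.0
```

```bash
python3 - <<'E'
from h import *
K,T,im=snap("wrist","pics/w3.png"); print(get_obs()); np.savez("w3.npz",K=K,T=T,A=tcp())
print(proj(K,T,[.511,-.157,.176]))
E
```

```text
{'t': 5.0167, 'q': array([ -11.3398,  -12.0947,   83.9282,    0.0399,  108.2591, -119.288 ]), 'joint_vel': array([ 0.907 , -0.0176,  0.0414, -0.3108, -0.019 , -0.1528]), 'effort': array([ -0.695 , -34.3936, -44.0549,  -0.082 ,   0.054 ,   0.0001]), 'ee_pos': array([ 0.4795, -0.0613,  0.249 ]), 'ee_rot': array([ 179.9216,   -0.0622, -162.0392]), 'force': array([ 0.3636, -0.015 , -4.1055]), 'torque': array([ 0.0402, -0.0803, -0.0094]), 'grip_force': 52.03872799873352, 'width': 0.02882714483334468}
[124.827 200.76 ]
```

View pics/w3.png

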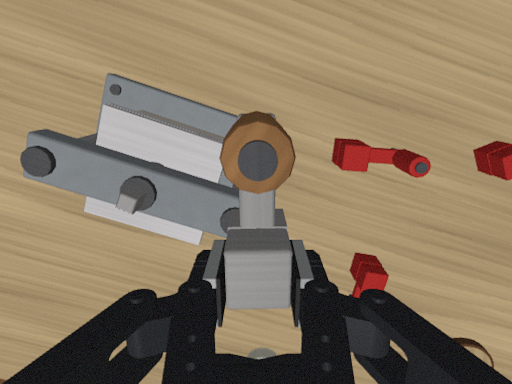

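The crank is held in the fingers; the square end shows at about (130,203), beside the round shoulder at (138,192), and the beam runs from (38,160) to (235,220).

```bash
python3 - <<'E'
from h import *
g=cv2.imread("pics/w3.png",0)
print(g[180:218:1,112:160:2])
h=g[225:312,215:300]; m=((h>135)).astype(np.uint8); print("hub rows");
for r in range(0,87,6): print(225+r, h[r,::4])
E
```

```text
[[130 128 129 130 133 130 120  64  78  79  80  80  77  80  82  82  65  36
   35 102 132 123 131 131]
 [132 131 130 129 132 132  93  75  81  77  76  77  79  78  79  83  84  68
   40  41 127 131 126 130]
 [132 131 130 130 130 128  80  80  74  79  77  79  80  82  80  79  84  79
   51  30 107 131 131 130]
 [128 132 129 129 132 114  73  79  75  81  80  76  78  81  78  79  81  78
   71  37  62 126 131 130]
 [131 130 130 128 133  98  77  81  81  80  77  78  77  80  79  82  82  78
   85  50  36 109 131 130]
 [130 132 130 132 130  86  79  80  77  81  83  78  78  78  75  79  80  84
   83  59  30  65 130 130]
 [133 135 130 131 115  76  80  80  83  83  78  83  85  81  83  78  80  80
   81  80  44  46 134 131]
 [132 132 133 130  93  80  77  81  83  81  79  83  82  80  80  77  76  80
   79  81  58  26 127 131]
 [131 136 130 130  92  83  79  81  84  79  81  84  80  79  81  80  80  75
   80  81  66  34 121 128]
 [129 131 131 131  93  80  82  81  81  80  79  82  83  81  83  77  81  82
   76  77  72  34 111 130]
 [133 134 127 130  90  76  76  83  86  78  82  80  77  83  83  77  79  76
   77  75  78  3
[... 3426 characters left out ...]
8 148 150 149 149
 146  78   2  93]
273 [ 89   8   4 147 151 150 151 149 148 148 148 145 148 147 147 146 144 145
 142  72  23  61]
279 [123  37  23 149 152 148 149 149 147 149 148 150 147 147 147 144 144 146
 147  50  18  36]
285 [160  58  14 150 155 152 153 151 151 152 153 151 148 151 150 149 148 149
 148  48  18  44]
291 [ 18  55  16 145 149 149 150 149 147 146 147 148 145 143 145 145 143 147
 145  39  25  54]
297 [ 16  51  11 145 149 150 147 150 145 150 148 146 150 145 146 143 146 144
 143  29  34  50]
303 [ 17  55   2 142 154 149 146 149 149 152 148 148 149 149 149 146 143 144
 144  32  35  40]
309 [ 17  53   1 143 137 136 143 148 146 144 137 137 140 146 156 154 158 153
 150 124  50  39]
```

```bash
python3 - <<'E'
from h import *
d=np.load("w3.npz");K,T,A=d['K'],d['T'],d['A']
def yaw(ps,z):
    P=np.array([onz(K,T,u,v,z)[:2] for u,v in ps]); c=P-P.mean(0); w=np.linalg.svd(c)[2][0]; return np.degrees(np.arctan2(w[1],w[0]))%90
print(yaw([(124,194.5),(126,194.9),(128,195.5),(130,196.2),(132,197),(134,198.4)],.176),
 yaw([(136,200.5),(135,203),(134,206),(133.1,208),(132.6,210),(131.7,212)],.1745),
 yaw([(119,208.8),(122,209.6),(125,211),(127,211.5),(131,213)],.176), yaw([(119.5,197),(115.5,206.5)],.176))
print("sq",onz(K,T,124.1,203,.176),onz(K,T,138,193,.152),"beam yaw",yaw([(38,160),(235,220)],.15))
g=cv2.imread("pics/w3.png",0)
# shoulder disc edges
hz=A[2,3]-.0171+.052
for p in ((226,253),(290,253),(226,308),(290,308),(258,280.5)): print(A[:3,:3].T@(onz(K,T,*p,hz)-A[:3,3]))
kz=hz+.026; print("knob",A[:3,:3].T@(onz(K,T,258.5,153,kz)-A[:3,3]))
K2,T2=cam("top"); im=get_image("top"); g=im[205:235,290:320].mean(2).astype(int); print(g[:,::2])
E
```

```text
84.92769130171456 82.92450763187881 85.97718414008644 79.82404327050665
sq [ 0.513  -0.1572  0.176 ] [ 0.5121 -0.1553  0.152 ] beam yaw 89.47534439443038
[ 0.0136 -0.0133 -0.0349]
[ 0.0135  0.0138 -0.0349]
[-0.0142 -0.0142 -0.0349]
[-0.0143  0.0146 -0.0349]
[ 0.0001  0.0002 -0.0349]
knob [ 0.0613  0.0005 -0.0608]
[[147 144 146 145 142 142 142 139 140 140 137 137 138 139 138]
 [146 148 145 144 145 143 139 142 138 141 138 141 138 136 139]
 [146 148 148 145 146 142 142 139 139 137 140 138 141 140 143]
 [144 145 145 145 142 144 143 144 142 140 141 139 139 140 138]
 [137 146 144 144 141 142 143 142 141 140 140 142 138 141 140]
 [116 127 133 142 140 141 144 138 141 142 142 140 143 139 141]
 [100 101 112 122 132 135 130 128 130 137 136 139 138 138 137]
 [105 100 101 104 110 111 107 103 104 120 119 123 117 121 120]
 [109 110 105 101 103 103  93  86  88  94  91  91  86  93  93]
 [115 114 111 108 106 101  98  96  92  88  89  84  79  81  80]
 [115 117 116 116 112 110 107 108 101  99  95  88  87  73  74]
 [121 119 120 118 117 114 112 112 109 108  99 101  95  68  69]
 [122 123 120 118 117 117 116
[... 405 characters left out ...]
8  68]
 [139 136 133 134 135 131 132 128 132 128 129 128 125 106  68]
 [140 141 141 136 137 136 133 132 133 130 132 130 129 101  69]
 [144 144 143 139 140 136 134 134 135 132 131 131 129 101  70]
 [145 145 141 142 142 142 139 137 137 135 135 132 131 101  70]
 [146 145 143 145 143 142 143 141 141 139 135 135 134  96  77]
 [143 143 149 146 145 144 145 142 139 139 139 138 140  97  81]
 [141 146 144 146 148 145 145 142 145 141 141 140 138  90  87]
 [143 144 144 144 146 145 146 147 145 142 143 143 141  86  93]
 [137 141 142 143 144 145 144 146 147 145 144 144 142  79  97]
 [138 137 139 139 140 144 143 143 145 143 144 145 143  74 100]
 [134 135 138 136 139 142 141 143 142 146 144 145 139  68 106]]
```

Request:
arm_command(increments=[[[0, -3.5, 0], [0, 0, 6], 0.2], [[-0.1, -7, 0], [0, 0, 12], 0.2], [[-0.2, -10.1, 0], [0, 0, 18], 0.2], [[-0.2, -10.1, 1], [0, 0, 23.5], 0.2], [[-0.2, -10.1, 3], [0, 0, 23.5], 0.2], [[-0.2, -10.1, 4.5], [0, 0, 23.5], 0.2], [[-0.2, -10.1, 4.5], [0, 0, 23.5], 0.2], [[-0.2, -10.1, 4.5], [0, 0, 23.5], 0.2]])

```text
t: 5.73
ee_pos: [0.5124, -0.1563, 0.2036]
ee_rot: [179.9, -0.2, 174.5]
force: [0.4, -0.7, -3.5]
width: 0.0289
grip_force: 52.4
```

```bash
python3 - <<'E'
from h import *
K,T=cam("scene"); s=get_image("scene")[130:210,190:280]
o=get_obs(); print(o['ee_pos'],o['ee_rot'],o['force'])
cv2.imwrite("pics/s3.png",cv2.resize(s,(630,560),interpolation=cv2.INTER_CUBIC)[:,:,::-1])
print((proj(K,T,[.5127,-.157,.176])-[190,130])*7,(proj(K,T,[*o['ee_pos'][:2],o['ee_pos'][2]-.0171])-[190,130])*7)
E
```

```text
[ 0.5129 -0.1567  0.2051] [179.9891  -0.0185 174.5054] [ 0.8875  1.0336 -3.449 ]
[296.416 147.714] [295.6534 124.3653]
```

View pics/s3.png

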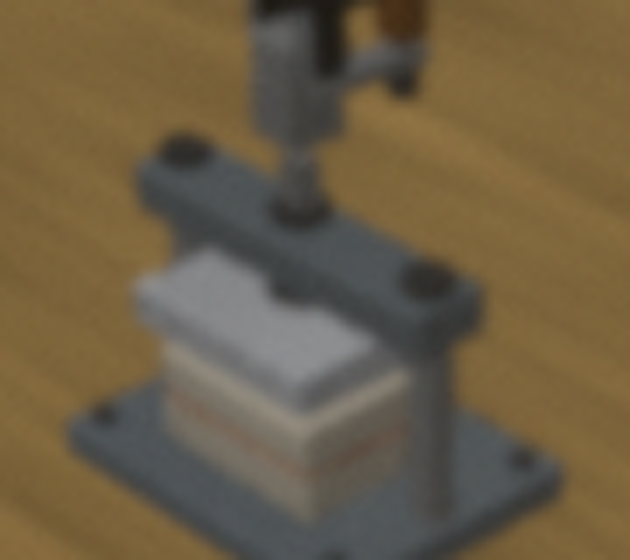

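The hub (297,130 in the crop) hangs squarely over the square end at (300,165), knob to the right/back, nothing touching.

Request:
arm_command(increments=[[[0, 0, 0.5], [0, 0, 0], 0.2], [[0, 0, 1.0], [0, 0, 0], 0.2], [[0, 0, 1.2], [0, 0, 0], 0.2], [[0, 0, 1.3], [0, 0, 0], 0.2], [[0, 0, 1.4], [0, 0, 0], 0.2], [[0, 0, 1.4], [0, 0, 0], 0.2]])

```text
t: 6.28
ee_pos: [0.5127, -0.1574, 0.191]
ee_rot: [180.0, 0.0, 174.4]
force: [0.5, 1.2, -4.4]
width: 0.0288
grip_force: 52.6
```

Request:
arm_command(increments=[[[0, 0, 0.1], [0, 0, 0], 0.2], [[0, 0, 0.2], [0, 0, 0], 0.2], [[0, 0, 0.3], [0, 0, 0], 0.2], [[0, 0, 0.4], [0, 0, 0], 0.2], [[0, 0, 0.4], [0, 0, 0], 0.2]])

```text
t: 6.7
ee_pos: [0.5127, -0.1571, 0.1864]
ee_rot: [179.9, -0.0, 174.4]
force: [1.5, 3.4, -3.8]
width: 0.0289
grip_force: 52.6
```

Request:
arm_command(increments=[[[0, 0, 0.2], [0, 0, 0], 0.2], [[0, 0, 0.4], [0, 0, 0], 0.2], [[0, 0, 0.6], [0, 0, 0], 0.2], [[0, 0, 0.8], [0, 0, 0], 0.2], [[0, 0, 1.0], [0, 0, 0], 0.2], [[0, 0, 1.1], [0, 0, 0], 0.2], [[0, 0, 1.1], [0, 0, 0], 0.2]])

```text
t: 7.28
ee_pos: [0.5126, -0.1571, 0.1753]
ee_rot: [179.9, -0.0, 174.4]
force: [0.7, 5.2, -4.5]
width: 0.0288
grip_force: 52.7
```

Request:
arm_command(increments=[[[0, 0.03, 0.15], [0, 0, 0], 0.2], [[0, 0.03, 0.3], [0, 0, 0], 0.2], [[0, 0.03, 0.45], [0, 0, 0], 0.2], [[0, 0.03, 0.55], [0, 0, 0], 0.2], [[0, 0.03, 0.62], [0, 0, 0], 0.2], [[0, 0.03, 0.62], [0, 0, 0], 0.2]])

```text
t: 7.78
ee_pos: [0.5127, -0.157, 0.1693]
ee_rot: [180.0, -0.0, 174.4]
force: [-0.5, 6.0, -2.3]
width: 0.0289
grip_force: 52.7
```

Request:
arm_command(increments=[[[0, 0.05, 0.05], [0, 0, 0], 0.2], [[0, 0.05, 0.1], [0, 0, 0], 0.2], [[0, 0.05, 0.12], [0, 0, 0], 0.2], [[0, 0.05, 0.12], [0, 0, 0], 0.2]])

```text
t: 8.12
ee_pos: [0.5128, -0.1569, 0.1689]
ee_rot: [-180.0, 0.0, 174.4]
force: [-0.7, 4.2, 1.3]
width: 0.029
grip_force: 53.2
```

Request:
arm_command(increments=[[[0, 0, 0], [0, 0, 0], 0.5], [[0, 0, 0], [0, 0, 0], 0.5], [[0, 0, 0], [0, 0, 0], 0.5], [[0, 0, 0], [0, 0, 0], 0.5], [[0, 0, -2], [0, 0, 0], 0.5], [[0, 0, -5], [0, 0, 0], 0.5], [[0, 0, -8.5], [0, 0, 0], 0.5], [[3, 0, -8.7], [0, 0, 0], 0.5]])

```text
t: 8.78
ee_pos: [0.4871, -0.1552, 0.261]
ee_rot: [-179.9, 0.5, 174.4]
force: [-1.1, 0.3, 1.3]
width: 0.0428
grip_force: 0.0
```

Request:
arm_command(increments=[[[3, 0, 0], [0, 0, 0], 0.5], [[3, 0, 0], [0, 0, 0], 0.5], [[3, 0, 0], [0, 0, 0], 0.5]])

```text
t: 9.03
ee_pos: [0.4525, -0.1512, 0.2562]
ee_rot: [-179.9, 0.1, 174.4]
force: [-0.7, -0.3, -0.3]
width: 0.0426
grip_force: 0.0
```

```bash
python3 - <<'E'
from h import *
K,T,im=snap("wrist","pics/w4.png"); print(tcp()[:3,3],get_obs()['force'])
hsv=cv2.cvtColor(im,cv2.COLOR_RGB2HSV); k=cv2.inRange(hsv,(3,110,40),(20,255,200)); k=cv2.morphologyEx(k,cv2.MORPH_OPEN,np.ones((3,3)))
n,l,s,c=cv2.connectedComponentsWithStats(k); i=1+s[1:,4].argsort()[::-1][:3]; print(s[i],c[i])
p=onz(K,T,*c[i[0]],.23); print(p,shift(p))
g=im.mean(2); y0=int(proj(K,T,[.5128,-.1569,.204])[1]);print(proj(K,T,[.5128,-.1569,.204]),proj(K,T,[.4531,-.151,.23]))
print("predicted circle r",319*.012/(T[2,3]-.23))
E
```

```text
[ 0.453  -0.1512  0.2558] [-0.3445 -0.1542 -0.6864]
[[   0  224   87   93 5150]
 [ 240  186   36   52 1162]
 [   0  267   18   12   78]] [[ 43.7905 267.9285]
 [257.5026 209.2651]
 [  7.6282 272.5128]]
[ 0.4692 -0.2924  0.23  ] [ -2.9913 -13.8853   2.5932]
[257.9212 284.4479] [257.7948 225.4097]
predicted circle r 21.045360017800455
```

View pics/w4.png

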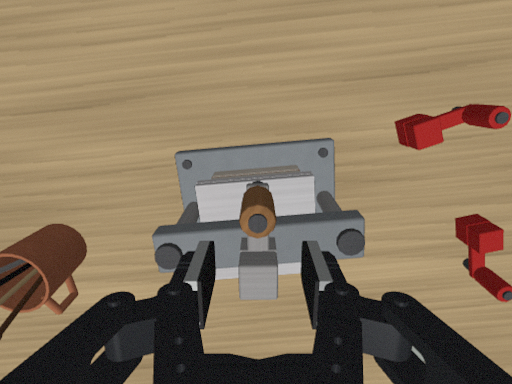

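The knob top is at (258,223) and hub top at (259,280), as predicted for a seated crank; the open fingers straddle the knob.

Request:
arm_command(increments=[[[0, 0, 2.5], [0, 0, 0], 0.5], [[0, 0, 5], [0, 0, 0], 0.5], [[0, 0, 5.6], [0, 0, 0], 0.5], [[0, 0, 5.6], [0, 0, 0], 0.2], [[0, 0, 5.6], [0, 0, 0], 0.1], [[0, 0, 5.6], [0, 0, 0], 0.1], [[0, 0, 5.6], [0, 0, 0], 0.1], [[0, 0, 5.6], [0, 0, 0], 0.1]], newtons=30)

```text
t: 9.75
ee_pos: [0.4536, -0.151, 0.2001]
ee_rot: [-180.0, 0.1, 174.4]
force: [2.2, 0.3, -5.1]
width: 0.0228
grip_force: 30.1
```

Request:
arm_command(increments=[[[-0.05, 0.78, 0.05], [0, 0, 0], 0.1], [[-0.2, 1.55, 0.1], [0, 0, 0], 0.1], [[-0.8, 3.0, 0.1], [0, 0, 0], 0.1], [[-1.76, 4.24, 0.1], [0, 0, 0], 0.1], [[-3.0, 5.2, 0.1], [0, 0, 0], 0.1], [[-4.45, 5.8, 0.1], [0, 0, 0], 0.1], [[-6.0, 6.0, 0.1], [0, 0, 0], 0.1]])

```text
t: 10.33
ee_pos: [0.5186, -0.0959, 0.1995]
ee_rot: [-179.9, -0.0, 174.5]
force: [-2.1, -1.6, 0.2]
width: 0.0225
grip_force: 30.7
```

Request:
arm_command(increments=[[[-1.55, -0.2, 0], [0, 0, 0], 0.1], [[-3.0, -0.8, 0], [0, 0, 0], 0.1], [[-4.24, -1.76, 0], [0, 0, 0], 0.1], [[-5.2, -3.0, 0], [0, 0, 0], 0.1], [[-5.8, -4.45, 0], [0, 0, 0], 0.1], [[-6.0, -6.0, 0], [0, 0, 0], 0.1], [[-5.8, -7.55, 0], [0, 0, 0], 0.1], [[-5.2, -9.0, 0], [0, 0, 0], 0.1]])

```text
t: 11.0
ee_pos: [0.5628, -0.1924, 0.2002]
ee_rot: [-180.0, 0.2, 174.5]
force: [2.6, 2.6, 2.3]
width: 0.0224
grip_force: 30.7
```

Request:
arm_command(increments=[[[0.95, -1.24, 0], [0, 0, 0], 0.1], [[2.2, -2.2, 0], [0, 0, 0], 0.1], [[3.64, -2.8, 0], [0, 0, 0], 0.1], [[5.2, -3.0, 0], [0, 0, 0], 0.1], [[6.75, -2.8, 0], [0, 0, 0], 0.1], [[8.2, -2.2, 0], [0, 0, 0], 0.1], [[9.44, -1.24, 0], [0, 0, 0], 0.1], [[10.4, 0, 0], [0, 0, 0], 0.1]])

```text
t: 11.67
ee_pos: [0.4574, -0.1816, 0.1988]
ee_rot: [-180.0, 0.1, 174.4]
force: [7.8, 1.2, -2.9]
width: 0.0225
grip_force: 30.3
```

Request:
arm_command(increments=[[[0.6, 1.45, 0], [0, 0, 0], 0.1], [[0.8, 3.0, 0], [0, 0, 0], 0.1], [[0.6, 4.55, 0], [0, 0, 0], 0.1], [[0, 6.0, 0], [0, 0, 0], 0.1], [[-0.95, 7.24, 0], [0, 0, 0], 0.1], [[-2.2, 8.2, 0], [0, 0, 0], 0.1], [[-3.64, 8.8, 0], [0, 0, 0], 0.1], [[-5.2, 9.0, 0], [0, 0, 0], 0.1]])

```text
t: 12.33
ee_pos: [0.5178, -0.0963, 0.1995]
ee_rot: [180.0, -0.1, 174.5]
force: [-2.6, 2.6, 3.3]
width: 0.0222
grip_force: 31.1
```

```bash
python3 - <<'E'
from h import *
o=get_obs(); print(o['ee_pos'],o['force'])
# plate visible? measure in scene crop
s=get_image("scene")[130:225,190:280]; cv2.imwrite("pics/s4.png",cv2.resize(s,(630,665)[:2],interpolation=cv2.INTER_CUBIC)[:600,:,::-1])
E
```

```text
[ 0.5178 -0.0963  0.1995] [-2.5822  2.5775  3.2758]
```

```bash
python3 - <<'E'
from h import *
K,T=cam("scene"); y=np.radians(-.5); c=np.array([.5125,-.157])
Rm=np.array([[np.cos(y),-np.sin(y)],[np.sin(y),np.cos(y)]])
for off in ((.055,.06),(.055,-.06),(-.055,.06)):
  print(off,[(z,((proj(K,T,[*(c+Rm@off),z])-[190,130])*7).round()) for z in (.084,.095,.105,.115)])
for f in ("s3","s4"):
  g=cv2.imread(f"pics/{f}.png",0); print(f,[int(g[r,303]) for r in range(340,480,7)], [int(g[r,250]) for r in range(330,430,7)])
E
```

```text
(0.055, 0.06) [(0.084, array([300., 416.])), (0.095, array([300., 396.])), (0.105, array([299., 377.])), (0.115, array([298., 358.]))]
(0.055, -0.06) [(0.084, array([134., 316.])), (0.095, array([132., 296.])), (0.105, array([130., 278.])), (0.115, array([129., 260.]))]
(-0.055, 0.06) [(0.084, array([477., 325.])), (0.095, array([477., 305.])), (0.105, array([477., 287.])), (0.115, array([476., 268.]))]
s3 [141, 140, 141, 143, 139, 133, 118, 105, 101, 102, 109, 126, 134, 131, 120, 110, 105, 105, 101, 99] [137, 138, 137, 132, 126, 120, 113, 115, 125, 134, 135, 130, 121, 116, 113]
s4 [134, 141, 141, 142, 142, 141, 143, 144, 137, 124, 112, 107, 106, 102, 103, 105, 105, 105, 103, 101] [137, 138, 138, 139, 140, 141, 136, 126, 114, 110, 110, 112, 115, 117, 114]
```

View pics/s4.png

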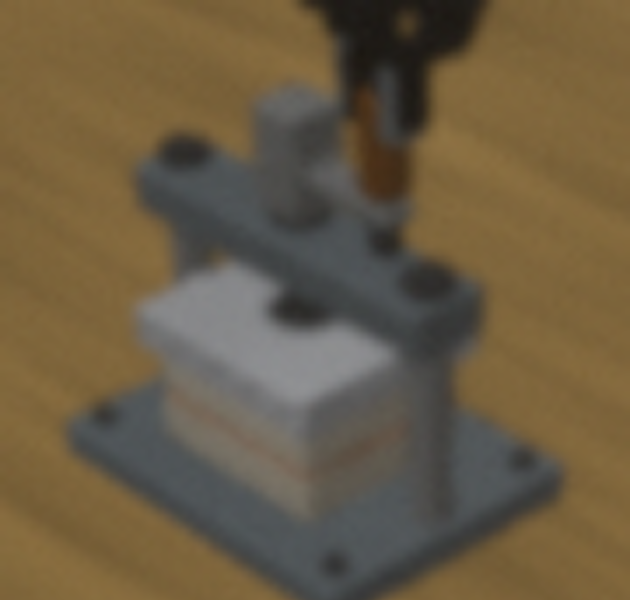

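Crank is home, knob gripped, and the plate's near corner has dropped from about row 381 to 401 of the crop (about 11 mm), giving plate height near 92 mm. I wind on to just before the earliest possible stop.

Request:
arm_command(increments=[[[-1.55, -0.2, 0], [0, 0, 0], 0.1], [[-3.0, -0.8, 0], [0, 0, 0], 0.1], [[-4.24, -1.76, 0], [0, 0, 0], 0.1], [[-5.2, -3.0, 0], [0, 0, 0], 0.1], [[-5.8, -4.45, 0], [0, 0, 0], 0.1], [[-6.0, -6.0, 0], [0, 0, 0], 0.1], [[-5.8, -7.55, 0], [0, 0, 0], 0.1], [[-5.44, -8.54, 0], [0, 0, 0], 0.1]])

```text
t: 13.05
ee_pos: [0.5649, -0.1892, 0.2002]
ee_rot: [-179.9, 0.2, 174.4]
force: [3.5, 0.4, 6.0]
width: 0.0224
grip_force: 31.0
```

Request:
arm_command(increments=[[[0, 0, 0], [0, 0, 0], 0.1], [[0, 0, 0], [0, 0, 0], 0.1]])

```text
t: 13.22
ee_pos: [0.5644, -0.1893, 0.2004]
ee_rot: [-179.8, 0.2, 174.3]
force: [3.4, -3.2, 5.5]
width: 0.0227
grip_force: 31.1
```

Request:
arm_command(increments=[[[0.24, -0.46, 0], [0, 0, 0], 0.1], [[0.52, -0.9, 0], [0, 0, 0], 0.1], [[0.52, -0.9, 0], [0, 0, 0], 0.1]])

```text
t: 13.47
ee_pos: [0.5583, -0.1972, 0.2003]
ee_rot: [-179.9, 0.2, 174.3]
force: [3.4, -3.7, 5.0]
width: 0.0226
grip_force: 31.2
```

Request:
arm_command(increments=[[[0.32, -0.42, 0], [0, 0, 0], 0.1], [[0.67, -0.8, 0], [0, 0, 0], 0.1], [[0.67, -0.8, 0], [0, 0, 0], 0.1]])

```text
t: 13.72
ee_pos: [0.5506, -0.2043, 0.2002]
ee_rot: [-179.9, 0.2, 174.3]
force: [3.1, -3.4, 5.8]
width: 0.0227
grip_force: 31.2
```

Request:
arm_command(increments=[[[0.39, -0.35, 0], [0, 0, 0], 0.1], [[0.8, -0.67, 0], [0, 0, 0], 0.1], [[0.8, -0.67, 0], [0, 0, 0], 0.1]])

```text
t: 13.97
ee_pos: [0.5418, -0.2101, 0.2001]
ee_rot: [-179.9, 0.1, 174.3]
force: [2.0, -3.8, 5.5]
width: 0.0228
grip_force: 31.2
```

Request:
arm_command(increments=[[[0.44, -0.28, 0], [0, 0, 0], 0.1], [[0.9, -0.52, 0], [0, 0, 0], 0.1], [[0.9, -0.52, 0], [0, 0, 0], 0.1]])

```text
t: 14.22
ee_pos: [0.5321, -0.2142, 0.2]
ee_rot: [-179.9, 0.1, 174.3]
force: [1.8, -2.6, 6.1]
width: 0.0225
grip_force: 31.2
```

Request:
arm_command(increments=[[[0.48, -0.2, 0], [0, 0, 0], 0.1], [[0.98, -0.36, 0], [0, 0, 0], 0.1], [[0.98, -0.36, 0], [0, 0, 0], 0.1]])

```text
t: 14.47
ee_pos: [0.5219, -0.2164, 0.1998]
ee_rot: [-179.9, 0.1, 174.4]
force: [1.5, -3.1, 6.7]
width: 0.0228
grip_force: 31.2
```

Request:
arm_command(increments=[[[0.51, -0.11, 0], [0, 0, 0], 0.1], [[1.03, -0.18, 0], [0, 0, 0], 0.1], [[1.03, -0.18, 0], [0, 0, 0], 0.1]])

```text
t: 14.72
ee_pos: [0.5114, -0.2169, 0.1997]
ee_rot: [-179.9, 0.0, 174.4]
force: [0.4, -2.6, 6.5]
width: 0.0226
grip_force: 31.2
```

Request:
arm_command(increments=[[[0.52, -0.02, 0], [0, 0, 0], 0.1], [[1.05, 0, 0], [0, 0, 0], 0.1], [[1.05, 0, 0], [0, 0, 0], 0.1]])

```text
t: 14.97
ee_pos: [0.501, -0.2156, 0.1996]
ee_rot: [-180.0, 0.0, 174.4]
force: [-0.1, -1.0, 6.4]
width: 0.0226
grip_force: 31.1
```

Request:
arm_command(increments=[[[0.52, 0.07, 0], [0, 0, 0], 0.1], [[1.03, 0.18, 0], [0, 0, 0], 0.1], [[1.03, 0.18, 0], [0, 0, 0], 0.1]])

```text
t: 15.22
ee_pos: [0.4911, -0.2126, 0.1994]
ee_rot: [-180.0, 0.0, 174.4]
force: [0.4, -0.6, 5.2]
width: 0.0231
grip_force: 31.2
```

Request:
arm_command(increments=[[[0.5, 0.16, 0], [0, 0, 0], 0.1], [[0.98, 0.36, 0], [0, 0, 0], 0.1], [[0.98, 0.36, 0], [0, 0, 0], 0.1]])

```text
t: 15.47
ee_pos: [0.4818, -0.208, 0.1993]
ee_rot: [-180.0, 0.0, 174.4]
force: [-0.1, 0.5, 6.0]
width: 0.0224
grip_force: 31.2
```

Request:
arm_command(increments=[[[0.46, 0.24, 0], [0, 0, 0], 0.1], [[0.9, 0.52, 0], [0, 0, 0], 0.1], [[0.9, 0.52, 0], [0, 0, 0], 0.1]])

```text
t: 15.72
ee_pos: [0.4735, -0.2019, 0.1991]
ee_rot: [-180.0, 0.0, 174.4]
force: [-0.3, -1.0, 5.5]
width: 0.0229
grip_force: 31.2
```

Request:
arm_command(increments=[[[0.42, 0.32, 0], [0, 0, 0], 0.1], [[0.8, 0.67, 0], [0, 0, 0], 0.1], [[0.8, 0.67, 0], [0, 0, 0], 0.1]])

```text
t: 15.97
ee_pos: [0.4671, -0.1956, 0.199]
ee_rot: [-179.9, 0.1, 174.4]
force: [4.0, -5.0, 4.2]
width: 0.0227
grip_force: 31.0
```

Contact: about 6 N against the knob. Now nip up in small steps.

Request:
arm_command(increments=[[[0.09, 0.09, 0], [0, 0, 0], 0.1], [[0.17, 0.19, 0], [0, 0, 0], 0.1], [[0.17, 0.19, 0], [0, 0, 0], 0.1], [[0.17, 0.19, 0], [0, 0, 0], 0.1]], newtons=45)

```text
t: 16.3
ee_pos: [0.466, -0.1945, 0.199]
ee_rot: [-179.8, 0.2, 174.3]
force: [4.0, -6.2, 4.1]
width: 0.022
grip_force: 45.6
```

Request:
arm_command(increments=[[[0.07, 0.08, 0], [0, 0, 0], 0.1], [[0.14, 0.16, 0], [0, 0, 0], 0.1], [[0.14, 0.16, 0], [0, 0, 0], 0.1], [[0.14, 0.16, 0], [0, 0, 0], 0.1]])

```text
t: 16.63
ee_pos: [0.465, -0.1933, 0.199]
ee_rot: [-179.7, 0.2, 174.3]
force: [5.7, -8.2, 3.6]
width: 0.022
grip_force: 45.6
```

```bash
python3 - <<'E'
from h import *
for i in range(4):
  o=get_obs(); print(o['t'],o['ee_pos'],o['force'],o['torque']); get_image("wrist")
E
```

```text
16.6333 [ 0.465  -0.1933  0.199 ] [ 5.6839 -8.2014  3.5833] [-1.573  -0.9331  0.0262]
16.6833 [ 0.465  -0.1932  0.199 ] [ 5.6974 -8.3685  3.5031] [-1.5842 -0.9752  0.004 ]
16.7333 [ 0.465  -0.1933  0.199 ] [ 5.077  -8.3207  3.4169] [-1.5938 -0.9624 -0.0088]
16.7833 [ 0.465  -0.1933  0.199 ] [ 6.139  -8.0226  3.1785] [-1.5485 -0.9675  0.0584]
```

Request:
arm_command(increments=[[[0.06, 0.08, 0], [0, 0, 0], 0.1], [[0.13, 0.16, 0], [0, 0, 0], 0.1], [[0.13, 0.16, 0], [0, 0, 0], 0.1], [[0.13, 0.16, 0], [0, 0, 0], 0.1]])

```text
t: 17.17
ee_pos: [0.464, -0.192, 0.199]
ee_rot: [-179.7, 0.2, 174.3]
force: [5.9, -9.7, 2.7]
width: 0.0221
grip_force: 45.6
```

Request:
arm_command(increments=[[[0.06, 0.08, 0], [0, 0, 0], 0.1], [[0.13, 0.18, 0], [0, 0, 0], 0.1], [[0.13, 0.18, 0], [0, 0, 0], 0.1], [[0.13, 0.18, 0], [0, 0, 0], 0.1], [[0.13, 0.18, 0], [0, 0, 0], 0.1]])

```text
t: 17.58
ee_pos: [0.463, -0.1906, 0.199]
ee_rot: [-179.6, 0.3, 174.3]
force: [6.6, -10.6, 2.6]
width: 0.0228
grip_force: 45.6
```

Request:
arm_command(increments=[[[0.05, 0.07, 0], [0, 0, 0], 0.1], [[0.1, 0.13, 0], [0, 0, 0], 0.1], [[0.1, 0.13, 0], [0, 0, 0], 0.1], [[0.1, 0.13, 0], [0, 0, 0], 0.1], [[0.1, 0.13, 0], [0, 0, 0], 0.1]])

```text
t: 18.0
ee_pos: [0.4623, -0.1896, 0.199]
ee_rot: [-179.6, 0.3, 174.3]
force: [7.7, -11.8, 1.6]
width: 0.0217
grip_force: 45.6
```

About 14 N reached. Ease off, open, and rise clear.

Request:
arm_command(increments=[[[-0.25, -0.3, 0], [0, 0, 0], 0.1], [[-0.5, -0.6, 0], [0, 0, 0], 0.1], [[-0.5, -0.6, 0], [0, 0, 0], 0.1], [[-0.5, -0.6, 0], [0, 0, 0], 0.1]], newtons=20)

```text
t: 18.33
ee_pos: [0.4658, -0.1942, 0.199]
ee_rot: [-179.8, 0.1, 174.3]
force: [2.2, -5.4, 4.8]
width: 0.0221
grip_force: 45.6
```

Request:
arm_command(increments=[[[0, 0, 0], [0, 0, 0], 0.5], [[0, 0, 0], [0, 0, 0], 0.5], [[0, 0, 0], [0, 0, 0], 0.5], [[0, 0, 0], [0, 0, 0], 0.5], [[0, 0, -1], [0, 0, 0], 0.5], [[0, 0, -3], [0, 0, 0], 0.5], [[0, 0, -6], [0, 0, 0], 0.5], [[0, 0, -9], [0, 0, 0], 0.5]])

```text
t: 19.0
ee_pos: [0.4646, -0.1921, 0.2892]
ee_rot: [179.9, -0.1, 174.4]
force: [0.7, 0.0, 0.6]
width: 0.0427
grip_force: 0.0
```

```bash
python3 - <<'E'
from h import *
K,T,im=snap("wrist","pics/w5.png"); o=get_obs(); print(o['ee_pos'],o['force'],o['width'],T[2,3])
hsv=cv2.cvtColor(im,cv2.COLOR_RGB2HSV); k=cv2.inRange(hsv,(3,110,40),(20,255,200)); k=cv2.morphologyEx(k,cv2.MORPH_OPEN,np.ones((3,3)))
n,l,s,c=cv2.connectedComponentsWithStats(k); i=1+s[1:,4].argsort()[::-1][:3]; print(s[i],c[i].round())
print("pred hubtop",proj(K,T,[.5128,-.1569,.204]),"pred knob top",proj(K,T,[*(np.array([.5128,-.1569])+.06*np.array([np.cos(np.radians(-142)),np.sin(np.radians(-142))])),.23]))
g=im.mean(2); m=cv2.morphologyEx(((g>138)&(g<165)&(np.ptp(im.astype(int),axis=2)<15)).astype(np.uint8),cv2.MORPH_OPEN,np.ones((5,5)))
n,l,s,c=cv2.connectedComponentsWithStats(m); i=1+s[1:,4].argsort()[::-1][:4]; print(s[i],c[i].round())
sc=get_image("scene")[130:225,190:280]; b=cv2.resize(sc,(630,665),interpolation=cv2.INTER_CUBIC).mean(2); print([int(b[r,303]) for r in range(340,480,7)],[int(b[r,290]) for r in range(80,260,12)])
E
```

```text
[ 0.4657 -0.1926  0.2969] [-2.8677  0.8821  3.5867] 0.04273570822663213 0.445141328393318
[[  29  206   92  100 4065]
 [ 232  185   30   44  872]
 [  37  243   40   34  329]] [[ 83. 246.]
 [248. 204.]
 [ 54. 261.]]
pred hubtop [304.7341 245.5647] pred knob top [254.9643 207.8217]
[[284 227  33  32 489]
 [263 199  29  29 482]
 [319 241   6   6  34]] [[298. 242.]
 [276. 214.]
 [322. 244.]]
[95, 125, 138, 141, 142, 141, 142, 142, 142, 141, 134, 122, 110, 106, 103, 102, 102, 102, 99, 97] [65, 91, 99, 88, 77, 75, 75, 77, 75, 72, 71, 64, 58, 75, 80]
```

```bash
python3 - <<'E'
from h import *
K,T,im=snap("wrist"); o=get_obs(); print(o['ee_pos'],o['force'])
g=im.mean(2); m=cv2.morphologyEx(((g>138)&(g<165)&(np.ptp(im.astype(int),axis=2)<15)).astype(np.uint8),cv2.MORPH_OPEN,np.ones((5,5)))
n,l,s,c=cv2.connectedComponentsWithStats(m[:,270:340]); i=1+s[1:,4].argsort()[::-1][:2]; print(s[i],c[i].round(1)+[270,0],proj(K,T,[.5128,-.1569,.204]),proj(K,T,[.5128,-.1569,.210]))
sc=get_image("scene")[130:225,190:280]; b=cv2.resize(sc,(630,665),interpolation=cv2.INTER_CUBIC).mean(2); a=cv2.imread("pics/s4.png").mean(2)
for x in (270,285,300): print([int(a[r,x]) for r in range(60,230,10)],'\n',[int(b[r,x]) for r in range(60,230,10)])
E
```

```text
[ 0.4659 -0.1927  0.2924] [ 0.4641  0.1931 -0.5701]
[[ 15 221  40  32 637]
 [  0 195  23  27 370]] [[302.6 235.9]
 [279.4 209.9]] [304.9399 239.4219] [305.921  242.6734]
[98, 98, 97, 97, 99, 95, 84, 79, 78, 79, 79, 76, 77, 76, 76, 70, 70] 
 [88, 89, 92, 96, 99, 94, 83, 79, 81, 82, 82, 80, 76, 76, 75, 74, 73]
[102, 102, 95, 97, 99, 99, 91, 78, 75, 76, 76, 75, 75, 76, 73, 70, 60] 
 [55, 56, 69, 89, 98, 95, 82, 75, 74, 76, 77, 77, 73, 73, 72, 67, 59]
[99, 103, 99, 97, 98, 96, 82, 68, 65, 66, 70, 74, 70, 66, 65, 62, 57] 
 [47, 48, 62, 85, 96, 95, 84, 75, 74, 75, 76, 75, 73, 72, 72, 65, 54]
```

The hub sits at the same height as when it was seated, the plate is down at about 84 mm, and the gripper is clear. I'm handing in now.

```bash
python3 -c "
from rig import hand_in; print(hand_in())"
```

```text
the job is handed in; nothing more can be done
None
```

I fitted the crank fully home on the press, wound it clockwise a bit under 2 turns until the plate met the mould, nipped it up to about 14 N at the knob, and handed the job in with the crank seated and the gripper clear; the hand-in gave no verdict.

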